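# Dim the inspection light and lift the lampshade off it

### The arm

A 6-joint arm with a two-finger parallel gripper is mounted at the origin on the work surface. World frame = base frame: x ahead of the robot, y to its left, z up, the work surface at z = 0. Lengths are in mm, angles in degrees, forces in N, time in s.
With the tool pointing down it reaches from about 300 to 950 mm from the base axis. Payload 3.1 kg.
Tool frame: the origin (TCP) lies midway between the tips of the shut fingers; the grasp point (between the pads) lies 19 mm behind it; z points along the fingers, y is the line along which they close (so a half turn about z gives the same grasp; the last joint's range is limited). The gripper opens to 85 mm and grips with 20 to 120 N. Pads are 22 mm wide; open, the fingers measure 114 mm over their backs; the gripper's body (76 mm by 85 mm) begins 54 mm behind the grasp point. The pads swing forward as they close: fully open they stand 13 mm farther back than shut.
Start: joints at [59.548, 17.653, 93.61, -0, 68.738, -3.994], TCP at [278.5, 559.526, 231.272] pointing down, gripper open.
Joint ranges: [-175.34, 175.34], [-45.06, 112.39], [2.9, 150.54], [-68.45, 248.45], [3.09, 151.38], [-168.51, 168.51]. Speed limits (degrees/s): [159.86, 159.86, 180, 180, 180, 180].

### API

Orientations are given as [roll, pitch, yaw] about the fixed x, y, z axes, in that order (R = Rz(yaw) Ry(pitch) Rx(roll)).
In Python, from rig import monitor, get_image, robot gives the robot as it stands. The module is installed in compiled form; this text tells all that it offers.
- The arm moves only by the tool step_arm, never from a script. Its argument "steps" is text: rows parted by semicolons, each of 7 numbers parted by spaces: the turn, a rotation vector about the world's x, y, z in degrees, then the shift along the world's x, y, z in m, then the finger opening in m, from 0 to 0.0854. In form: ax ay az tx ty tz grip; .... A call has 1 to 8 rows; each row is the pose to reach, as a shift and turn from the pose commanded when the call began; what a row does not reach only later rows make up. A row lasts 1/8 s, in which the tool goes at most 62.5 mm and 10.7 degrees, less where a joint would pass 70% of its speed; a pose out of reach is approached as far as the arm can. A call with a gripper value outside its range is refused whole. The fingers move at their own pace and stop on an object; "grip_force" is the grip in N (left out, the last holds). Time passes only in rows, so rows that repeat a pose let the fingers close. It gives the time, the measured TCP pose, the force, the opening and the grip force at its end, in the units of the state.
- monitor.sense(): the state, without advancing time (a new reading comes with each control period).
- get_image(name): name is "scene" or "side" or "wrist"; returns a dict with "img" (384x512x3 uint8, blue, green, red), "K" (3x3 intrinsics, pixels), "rvec" (rotation vector, rad) and "tvec" (3), from world to camera coordinates, as OpenCV has them. Camera axes: x right, y down, z forward; pixel columns grow to the right and rows downward; lengths in mm; the calibration is good to about 2 mm. A picture is of the moment at which its call begins. There is no depth.
- robot.finish_job(): hands the job in; it is judged then, once.
The state is a dict: "clock": time; "joint_positions": joint angles; "qd": joint speeds; "tau": joint torques, N m; "eef_pos": TCP position; "orientation": TCP orientation; "wrist_force": force on the tool from outside, world axes, zero at the start; "torque": the same for the moment, N m; "width": finger opening in mm; "gripper_force": force on a finger pad.
Only numpy, scipy, OpenCV 4.12 (cv2) and the standard library are available. Lean on these libraries where they do the work, as an engineer would, in place of code of your own. Each camera call takes 0.05 s, during which the arm holds its last target. There are 200 camera calls.

### The job

At the lamp workshop's inspection light, first set the dimmer lever to half, so that it stands straight up, and leave it there. Then take the cone lampshade that stands on the light plate by its brass wing nut, lift it without tipping it, and finish while holding it level and still above the light, its lower edge about 80 mm above the plate, so that its inside can be looked at. Leave the other things on the bench alone.

Things in the scene. Friction and masses are not known exactly. Their poses are not given: they have to be found in the camera images.
- dimmer_box: Fixed grey box, 130 mm (x) by 75 mm (y) by 50 mm high, that carries the dimmer lever. Origin: centre of its underside; z up. The lever swings in the box's own x-z plane, about a hinge along the box's y axis that passes 50 mm straight above the origin. A small dark half-disc of 22 mm radius with white ticks stands on each side of the lever, up to 72 mm above the bench.
- dimmer (a joint): Angle of the dimmer lever, rad: 0 = off, leaning 0.6 rad towards the box's -x; 0.6 = half, straight up; 1.2 = full, leaning 0.6 rad towards the box's +x. It stays where it is left (about 2 N at the grip moves it).
- dimmer_grip (a point): Centre of the lever's black grip, 65 mm from the hinge: a paddle 34 mm long along the lever, 14 mm thick along the box's y axis (pinch it there) and 16 mm across the swing.
- light_top (a point): Centre of the top face of the inspection light's round grey plate (fixed, 224 mm across, top 40 mm above the bench). An LED dome on a 38 mm radius disc rises 30 mm above the plate at its centre, inside the shade.
- shade: Stiff white plastic cone lampshade, open below and above, 0.2 to 0.42 kg, standing loose on the light plate: 176 mm across below, 104 mm across above, 120 mm high, wall 4 mm, balanced about its axis. Origin: centre of its lower edge; z up along its axis. Three brass spokes rise from the upper rim to a brass hub (24 mm across, top 140 mm above the origin) with the wing nut on it.
- shade_wing (a point): Centre of the brass wing nut fixed to the top of the shade, 157 mm above the shade's origin: an upright flat block 36 mm long along the shade's x axis, 12 mm thick along its y axis (pinch it there), 34 mm high. Free space all around it above the hub.
- drum_shade: Bystander: small blue drum lampshade, 110 mm across, 85 mm high. Origin: centre of its underside.
- lamp_base: Bystander: white ceramic lamp base, 110 mm across, 135 mm high. Origin: centre of its underside.
- jar: Bystander: glass jar, 60 mm across, 75 mm high. Origin: centre of its underside.
- screwdriver: Bystander: screwdriver lying on the bench. Origin: on its underside.
Not all that is in view belongs to the job. What is shaped like the dimmer_box but orange is not meant. There is more than one size of the shade; the job needs the larger.

How it is judged:
By the outcome, as a careful person would: the job done as asked, in the order asked, and still so for the second after the job is handed in, while the arm keeps its last pose, push and grip.
It also fails if it takes over 43 s, if anything falls off the work surface, if the arm or the gripper's body presses on something with over 40 N, if the wrist force passes 120 N, or if a joint passes its speed limit or range.

## Working session

There is one attempt and no reset: what is moved stays moved. The work goes in short steps, Python scripts to look and compute and a tool call to move; the robot and the scene stay as the last step left them, time stands still between calls to the robot, and variables do not carry over. Pictures are saved under pics/ and viewed, at most 10 in all, crops included, and the job is handed in when it is done.

Besides the shell and the picture viewer there is one more tool, called after "Request:" by a JSON object that holds its "name" and its "arguments", one argument or row to a line. step_arm: Moves the arm, as the interface text tells. Its arguments: {"type":"object","properties":{"steps":{"type":"string"},"grip_force":{"type":"number"}},"required":["steps"]}

```bash
mkdir -p pics
python3 - <<'E'
from rig import monitor,get_image
import cv2,pickle
d={}
for n in("scene","side","wrist"):
    d[n]=get_image(n); cv2.imwrite(f"pics/{n}0.png",d[n]["img"])
pickle.dump(d,open("d0.pkl","wb"))
for n in d: print(n,d[n]["K"][0],d[n]["K"][1],d[n]["rvec"].ravel(),d[n]["tvec"].ravel())
s=monitor.sense();print(s["eef_pos"],s["orientation"],s["width"],s["clock"])
E
```

```text
scene [389.96738831   0.         255.38412067] [  0.         389.96738831 194.44209414] [ 1.56056914  1.84768686 -0.89733579] [  95.81857529 -221.37677749 1840.10535123]
side [401.31893418   0.         258.56388602] [  0.         401.31893418 195.43135388] [ 2.31822025 -0.77608423  0.29688468] [-443.00839356  348.09575667 1058.8576324 ]
wrist [321.37234124   0.         252.48055253] [  0.         321.37234124 191.09318191] [-2.45807465 -1.52121938 -0.21528854] [-622.86080244  -37.03092458  378.99229258]
[278.17644073 558.9478292  230.27886267] [-1.79893003e+02 -8.83934466e-03  1.53538938e+02] 85.41744381988131 0.15
```

View pics/scene0.png

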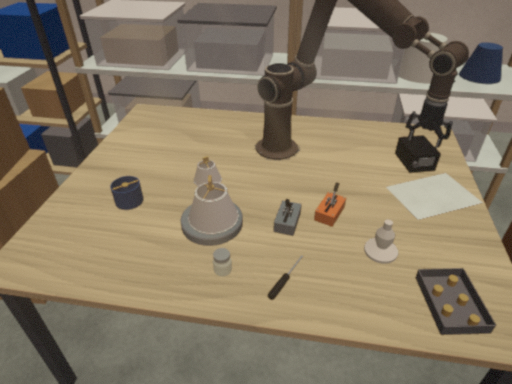

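View pics/side0.png

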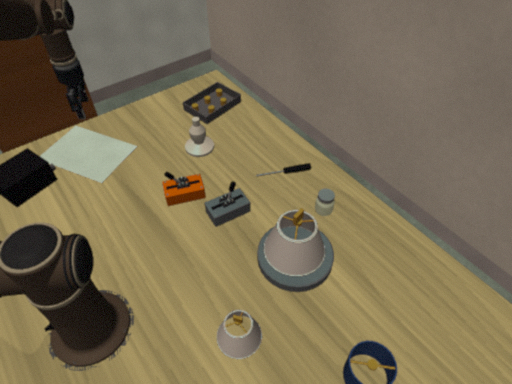

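The scene view shows these candidates:
- **Dimmer:** grey box at (288,217) in scene and (228,207) in side. The orange one at (331,208) is a decoy.
- **Shade:** large cone on the light plate at (211,205) in scene and (296,250) in side. The small cone at (207,172) is a decoy.

I choose the grey box and the large cone, and will check both in one close crop.

Run:
```python
import cv2,pickle,numpy as np
d=pickle.load(open("d0.pkl","rb"))
def c(n,x,y,w=80,h=60,s=5): return cv2.resize(d[n]["img"][y:y+h,x:x+w],None,fx=s,fy=s,interpolation=cv2.INTER_CUBIC)
cv2.imwrite("pics/crop0.png",np.vstack([np.hstack([c("scene",250,185),c("side",190,170)]),np.hstack([c("scene",171,172,80,75,4)[:300,:320],cv2.resize(d["side"]["img"][200:290,250:378],(480,300)) if 0 else c("side",250,205,96,60,5)])]))
```

```text
(no output)
```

View pics/crop0.png

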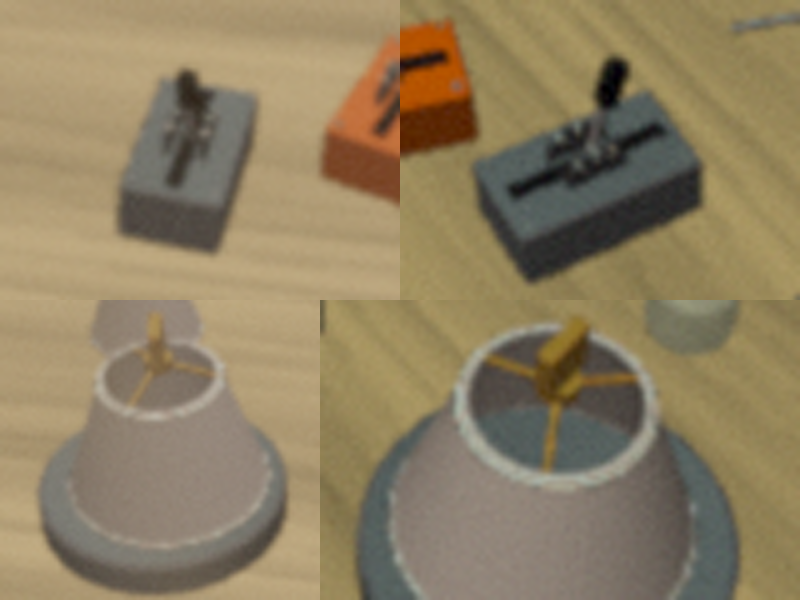

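The crops confirm the choice. The grey box's lever leans away from the scene camera. The large cone stands on the grey plate with its wing nut at about scene (210,181) and side (298.6,215).

```bash
cat > h.py <<'E'
import cv2,numpy as np
def P(v): return v["K"]@np.c_[cv2.Rodrigues(v["rvec"])[0],np.ravel(v["tvec"])]
def tri(va,a,vb,b):
    X=cv2.triangulatePoints(P(va),P(vb),np.float64(a),np.float64(b)).ravel(); return X[:3]/X[3]
def onz(v,uv,z):
    p=P(v); H=np.c_[p[:,0],p[:,1],p[:,2]*z+p[:,3]]; q=np.linalg.solve(H,[*uv,1]); return q[:2]/q[2]
def proj(v,X): q=P(v)@np.r_[X,1]; return q[:2]/q[2]
E
python3 - <<'E'
import pickle; from h import *
np.set_printoptions(precision=1,suppress=True)
d=pickle.load(open("d0.pkl","rb")); s,t=d["scene"],d["side"]
for v,L in((s,[(282,201.4),(301.4,204.4),(293.6,226),(274.4,223)]),(t,[(205.6,204.4),(240.4,189),(250,203),(215.4,218.6)])):
    Q=np.array([onz(v,p,50) for p in L]);print(Q,Q.mean(0),np.linalg.norm(Q-np.roll(Q,1,0),axis=1))
print("grip",tri(s,(288,203),t,(232.4,186.6)))
print("wing",tri(s,(210.25,181),t,(298.6,215.4)))
print("wing z197",onz(s,(210.25,181),197),onz(t,(298.6,215.4),197))
print("wing top edge z214",onz(t,(294,215.4),214),onz(t,(303.4,209),214))
E
```

```text
[[452.5  81.8]
 [458.1 154.2]
 [578.4 137. ]
 [574.1  69.6]] [515.8 110.7] [122.2  72.7 121.5  67.4]
[[449.5 138.9]
 [576.  126.4]
 [565.6  59. ]
 [443.2  72.4]] [508.6  99.2] [ 66.9 127.1  68.2 123.1]
grip [531.9 107.6 109.2]
wing [ 568.4 -152.5  199.9]
wing z197 [ 562.7 -151.8] [ 570.9 -153.4]
wing top edge z214 [ 551.5 -155.6] [ 585.  -154.2]
```

Request:
{"name": "step_arm", "arguments": {
  "steps": "0 0 8 0.03 -0.057 0.03 0.0854;0 0 16 0.06 -0.114 0.05 0.0854;0 0 20 0.09 -0.171 0.06 0.0854;0 0 20 0.12 -0.228 0.06 0.0854;0 0 20 0.15 -0.285 0.06 0.0854;0 0 20 0.18 -0.342 0.06 0.0854;0 0 20 0.21 -0.4 0.06 0.0854;0 0 20 0.235 -0.455 0.06 0.0854"
}}

```text
clock: 1.15
eef_pos: [504.6, 122.7, 291.2]
orientation: [180.0, 0.0, 173.5]
wrist_force: [1.2, 0.9, 0.2]
width: 85.4
gripper_force: 0.0
```

Request:
{"name": "step_arm", "arguments": {
  "steps": "0 0 0 0 0 0 0.0854;0 0 0 0 0 0 0.0854"
}}

```text
clock: 1.4
eef_pos: [503.6, 124.6, 290.9]
orientation: [180.0, -0.1, 173.5]
wrist_force: [0.4, 1.1, 0.9]
width: 85.5
gripper_force: 0.0
```

Run:
```python
from rig import monitor,get_image
import cv2,pickle,numpy as np
d={}
for n in("scene","side","wrist"): d[n]=get_image(n)
pickle.dump(d,open("d1.pkl","wb"))
w=d["wrist"];R=cv2.Rodrigues(w["rvec"])[0]
print("cam",-R.T@w["tvec"].ravel(),R[2])
cv2.imwrite("pics/w1.png",cv2.resize(w["img"],(768,576),interpolation=cv2.INTER_CUBIC))
s=monitor.sense();print(s["eef_pos"],s["orientation"],s["clock"],s["joint_positions"])
```

```text
cam [433.13108772 132.4219863  433.74717557] [ 0.2782873  -0.03120142 -0.95999096]
[503.31091089 125.97820182 291.08501343] [ 1.79983594e+02 -3.58316027e-02  1.73666383e+02] 1.55 [ 9.22736852e+00  2.82662775e+00  1.03986811e+02  2.65473866e-02
  7.32166801e+01 -7.44466821e+01]
```

View pics/w1.png

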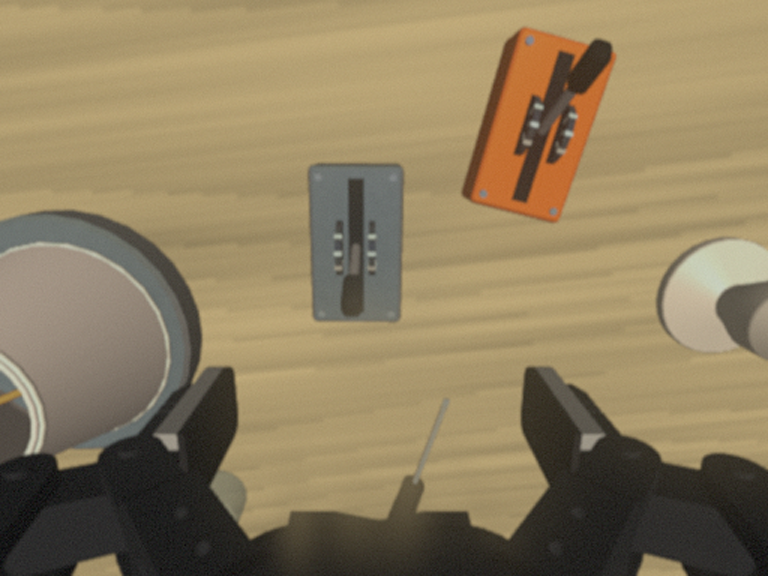

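The wrist view shows the grey box with corners at (309,165), (403,165), (401,321) and (314,321), and the grip at about (352,295). The lever leans towards world +x.

Run:
```python
import pickle; from h import *
np.set_printoptions(precision=1,suppress=True)
d=pickle.load(open("d1.pkl","rb")); w=d["wrist"]
Q=np.array([onz(w,np.array(p)/1.5,50) for p in [(309,165),(403,165),(401,321),(314,321)]]);print(Q,Q.mean(0),np.linalg.norm(Q-np.roll(Q,1,0),axis=1))
a=np.diff(Q,axis=0);print(np.degrees(np.arctan2(a[:,1],a[:,0])))
c=np.r_[Q.mean(0),50]
for s in(10,20,24,28,34):
  x=np.r_[-np.cos(np.radians(s))*0,0,0]
  u=np.array([np.cos(np.radians(-6)),np.sin(np.radians(-6)),0])
  g=c+65*(np.sin(np.radians(s))*u+[0,0,np.cos(np.radians(s))]);print(s,g,proj(w,g)*1.5)
```

```text
[[441.1  77.4]
 [449.2 149.5]
 [576.6 135.3]
 [568.4  62.1]] [508.8 106.1] [128.2  72.6 128.2  73.7]
[ 83.6  -6.4 -96.4]
10 [520.  104.9 114. ] [353.1 281.3]
20 [530.9 103.8 111.1] [353.6 295.2]
24 [535.1 103.3 109.4] [353.9 300.2]
28 [539.2 102.9 107.4] [354.1 304.8]
34 [545.  102.3 103.9] [354.6 310.9]
```

Request:
{"name": "step_arm", "arguments": {
  "steps": "0 0 0 0.027 -0.021 -0.04 0.06;0 0 0 0.027 -0.021 -0.09 0.05;0 0 0 0.027 -0.021 -0.13 0.05;0 0 0 0.027 -0.021 -0.13 0.05;0 0 0 0.027 -0.021 -0.13 0.05",
  "grip_force": 30
}}

```text
clock: 2.17
eef_pos: [532.0, 104.7, 162.8]
orientation: [180.0, 0.1, 173.6]
wrist_force: [0.9, 2.1, 0.9]
width: 49.9
gripper_force: 0.0
```

Run:
```python
from rig import monitor,get_image
import cv2,pickle,numpy as np
w=get_image("wrist");pickle.dump({"wrist":w},open("d2.pkl","wb"))
cv2.imwrite("pics/w2.png",w["img"])
s=monitor.sense();print(s["eef_pos"],s["orientation"],s["clock"],s["width"])
from h import *
for lab,X in(("hinge",(508.8,106.1,50)),("grip20",(530.9,103.8,111.1)),("tcp",s["eef_pos"])): print(lab,proj(w,X))
```

```text
[532.69260576 104.58106558 163.62557524] [179.94388683   0.23440404 173.61976052] 2.225 50.146902715889674
hinge [252.44767499 158.15056129]
grip20 [252.76105006 209.98840447]
tcp [254.89944713 249.95902601]
```

View pics/w2.png

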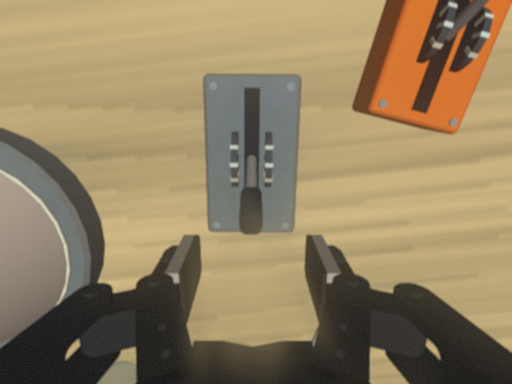

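The grip is at (251,210) and the hinge at (252,158), both matching the prediction. I'll descend and pinch.

Request:
{"name": "step_arm", "arguments": {
  "steps": "0 0 0 -0.001 -0.001 -0.04 0.05;0 0 0 -0.001 -0.001 -0.071 0.05;0 0 0 -0.001 -0.001 -0.071 0.05;0 0 0 -0.001 -0.001 -0.071 0.005;0 0 0 -0.001 -0.001 -0.071 0.005;0 0 0 -0.001 -0.001 -0.071 0.005;0 0 0 -0.001 -0.001 -0.071 0.005",
  "grip_force": 30
}}

```text
clock: 3.1
eef_pos: [532.2, 103.4, 92.7]
orientation: [179.9, 0.3, 173.5]
wrist_force: [-0.3, 2.2, 7.2]
width: 13.8
gripper_force: 33.0
```

Request:
{"name": "step_arm", "arguments": {
  "steps": "0 0 0 -0.006 0.0007 0.0015 0.005;0 0 0 -0.012 0.0013 0.003 0.005;0 0 0 -0.018 0.002 0.0037 0.005;0 0 0 -0.023 0.0026 0.004 0.005;0 0 0 -0.023 0.0026 0.004 0.005;0 0 0 -0.023 0.0026 0.004 0.005;0 0 0 -0.023 0.0026 0.004 0.005"
}}

```text
clock: 3.98
eef_pos: [512.0, 105.8, 96.7]
orientation: [179.8, 0.7, 173.5]
wrist_force: [5.0, 3.1, 1.6]
width: 13.9
gripper_force: 31.9
```

Run:
```python
from rig import monitor,get_image
import cv2,pickle,numpy as np
d={n:get_image(n) for n in("wrist","side","scene")};w=d["wrist"]
s=monitor.sense();print(s["eef_pos"],s["orientation"],s["wrist_force"],s["clock"],s["width"])
from h import *
for n in d: print(n,proj(d[n],(508.8,106.1,50)),proj(d[n],(508.8,106.1,115)),proj(d[n],(508.8,106.1,132)))
cr=lambda n,x,y:cv2.resize(d[n]["img"][y:y+75,x:x+100],(400,300),interpolation=cv2.INTER_CUBIC)
cv2.imwrite("pics/c3.png",np.vstack([np.hstack([cr("side",180,150),cr("scene",240,170)]),np.hstack([cr("wrist",200,130),cr("wrist",200,205)])]))
```

```text
[512.00062198 105.83575241  96.75059962] [179.84041291   0.65319841 173.52232974] [6.20685937 3.23172253 1.26143884] 4.125 13.571637855498851
wrist [254.04802605 208.72702929] [255.1425327  260.69891513] [255.61265785 283.02248   ]
side [226.89397319 202.15202253] [225.71868786 188.46335407] [225.39574159 184.70196581]
scene [286.87120141 211.94177428] [287.67944559 197.90224764] [287.89882094 194.09160946]
```

View pics/c3.png

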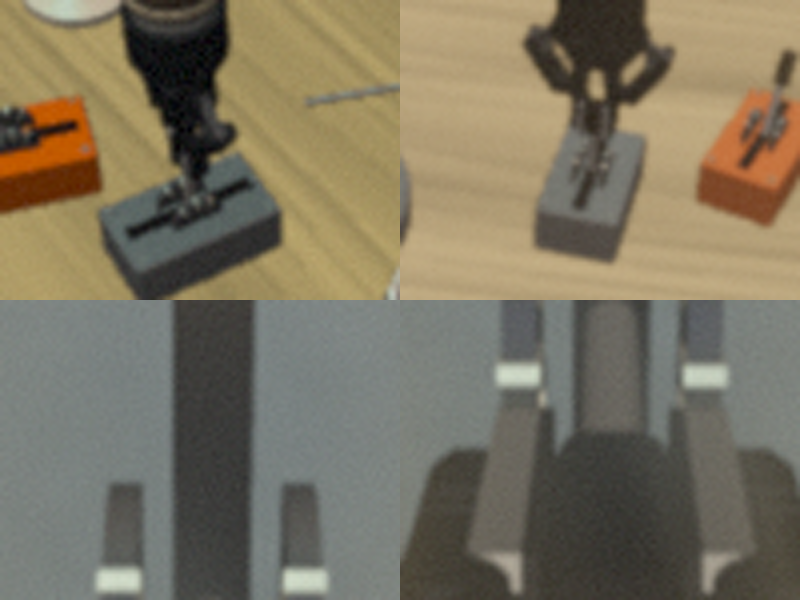

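Side and scene crops show the pinched lever nearly upright. The TCP reads x = 512 and should be about 509, so I'll push 3 mm more, release and look.

Request:
{"name": "step_arm", "arguments": {
  "steps": "0 0 0 -0.0035 0.0003 0 0.005;0 0 0 -0.0035 0.0003 0 0.005;0 0 0 -0.0035 0.0003 0 0.005;0 0 0 -0.0035 0.0003 0 0.005"
}}

```text
clock: 4.62
eef_pos: [509.0, 106.2, 96.8]
orientation: [179.8, 0.7, 173.5]
wrist_force: [7.0, 3.2, 0.5]
width: 13.8
gripper_force: 31.9
```

Request:
{"name": "step_arm", "arguments": {
  "steps": "0 0 0 0 0 0 0.05;0 0 0 0 0 0 0.05;0 0 0 0 0 0 0.05;0 0 0 0 0 0.04 0.05;0 0 0 0 0 0.08 0.05;0 0 0 0 0 0.08 0.05;0 0 0 0 0 0.08 0.05"
}}

```text
clock: 5.5
eef_pos: [502.7, 105.3, 173.6]
orientation: [-180.0, -0.1, 173.5]
wrist_force: [0.1, -0.2, -0.9]
width: 50.1
gripper_force: 0.0
```

Run:
```python
from rig import monitor,get_image
import cv2,pickle,numpy as np
d={n:get_image(n) for n in("wrist","side","scene")};w=d["wrist"]
pickle.dump(d,open("d4.pkl","wb"))
s=monitor.sense();print(s["eef_pos"],s["clock"],s["width"])
from h import *
for n in d: print(n,*[proj(d[n],(508.8,106.1,z)).round(1) for z in(50,98,115,132)])
u=np.array([.994,-.11,0])
print("3deg",proj(w,np.array([508.8,106.1,50])+82*(np.array([0,0,1])+.052*u)))
cr=lambda n,x,y,k=1:cv2.resize(d[n]["img"][y:y+75*k,x:x+100*k],(400,300),interpolation=cv2.INTER_CUBIC)
cv2.imwrite("pics/c4.png",np.vstack([np.hstack([cr("side",180,150),cr("scene",240,170)]),np.hstack([cr("wrist",200,80),cr("wrist",200,155)])]))
```

```text
[502.05237232 105.26538794 172.5297362 ] 5.65 50.169169966141
wrist [255.7 189.8] [256.3 208.2] [256.5 216.6] [256.8 226.4]
side [226.9 202.2] [226.  192.1] [225.7 188.5] [225.4 184.7]
scene [286.9 211.9] [287.5 201.7] [287.7 197.9] [287.9 194.1]
3deg [256.83391122 232.78454246]
```

View pics/c4.png

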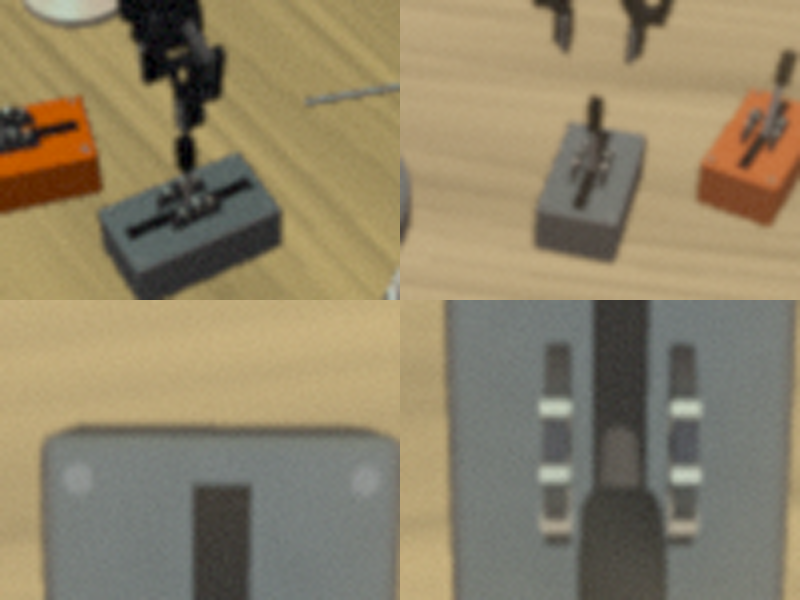

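The lever stands straight up in side, with the grip at about (226,188), and in scene at (289,198). I'll check the angle once more against the box's own tick line, then work out the move to the wing nut.

Run:
```python
import pickle; from h import *
np.set_printoptions(precision=1,suppress=True)
d=pickle.load(open("d4.pkl","rb"));w=d["wrist"]
u=np.array([.994,-.11,0]);z=np.array([0,0,1.]);h=np.array([509.3,106.1,50])
print("tick",proj(w,h+22*z),"obs 198.7")
for a in(-4,-2,0,2,4,6):
  r=np.radians(a);l=np.sin(r)*u+np.cos(r)*z;n=np.cos(r)*u-np.sin(r)*z
  print(a,"bot near edge",proj(w,h+48*l-8*n),"top near",proj(w,h+82*l-8*n),"top far",proj(w,h+82*l+8*n))
g=w["img"].mean(2)
print(g[195:262:2,252:261].mean(1).round(0))
```

```text
tick [256. 198.] obs 198.7
-4 bot near edge [256.3 193.5] top near [256.9 205.7] top far [256.9 230.8]
-2 bot near edge [256.3 195.9] top near [256.9 210.4] top far [256.9 235. ]
0 bot near edge [256.3 198.2] top near [256.9 215. ] top far [256.9 239. ]
2 bot near edge [256.3 200.6] top near [256.9 219.5] top far [256.9 243. ]
4 bot near edge [256.3 202.9] top near [256.9 224. ] top far [256.9 246.8]
6 bot near edge [256.3 205.2] top near [256.9 228.3] top far [256.9 250.5]
[ 85.  85.  87.  75.  57.  61.  61.  63.  66.  66.  68.  69.  72.  74.
  74.  75.  75.  75.  76.  76.  76.  76.  78.  78.  78.  79.  80.  96.
 119. 121. 118. 137. 153. 158.]
```

The wrist edges hint at a lean of a few degrees, while the other two views say upright. I'll settle it by putting the wrist camera straight above the hinge.

Request:
{"name": "step_arm", "arguments": {
  "steps": "0 0 0 0.03 0 0.04 0.05;0 0 0 0.075 0 0.06 0.05;0 0 0 0.075 0 0.06 0.05;0 0 0 0.075 0 0.06 0.05"
}}

```text
clock: 6.15
eef_pos: [576.9, 105.3, 232.3]
orientation: [-179.9, -0.3, 173.5]
wrist_force: [-0.9, 0.0, -1.0]
width: 49.7
gripper_force: 0.0
```

Run:
```python
from rig import monitor,get_image
import cv2,pickle,numpy as np
w=get_image("wrist");pickle.dump({"wrist":w},open("d5.pkl","wb"))
from h import *
R=cv2.Rodrigues(w["rvec"])[0];print("cam",-R.T@w["tvec"].ravel(),monitor.sense()["eef_pos"])
u=np.array([.994,-.11,0]);z=np.array([0,0,1.]);h=np.array([509.3,106.1,50])
print("tick",proj(w,h+22*z),"corners",*[proj(w,h+65*s*u).round(1) for s in(-1,1)])
for a in(-4,-2,0,2,4,6):
  r=np.radians(a);l=np.sin(r)*u+np.cos(r)*z;n=np.cos(r)*u-np.sin(r)*z
  print(a,*[proj(w,h+p*l+q*n)[1].round(1) for p,q in((48,-8),(82,-8),(82,8),(48,8))])
c=proj(w,h+22*z); x0,y0=int(c[0])-50,max(0,int(c[1])-37);print(x0,y0)
cv2.imwrite("pics/c5.png",cv2.resize(w["img"][y0:y0+75,x0:x0+100],(800,600),interpolation=cv2.INTER_CUBIC))
```

```text
cam [507.21060138 112.21610982 375.22963999] [576.31234924 105.33700309 231.9981913 ]
tick [246.43394535 101.77435556] corners [246.3  28.1] [247.4 167. ]
-4 87.8 82.8 105.8 107.8
-2 89.9 86.9 109.8 109.9
0 92.0 91.1 113.8 112.0
2 94.1 95.2 117.8 114.0
4 96.3 99.3 121.6 116.0
6 98.4 103.4 125.5 118.0
196 64
```

View pics/c5.png

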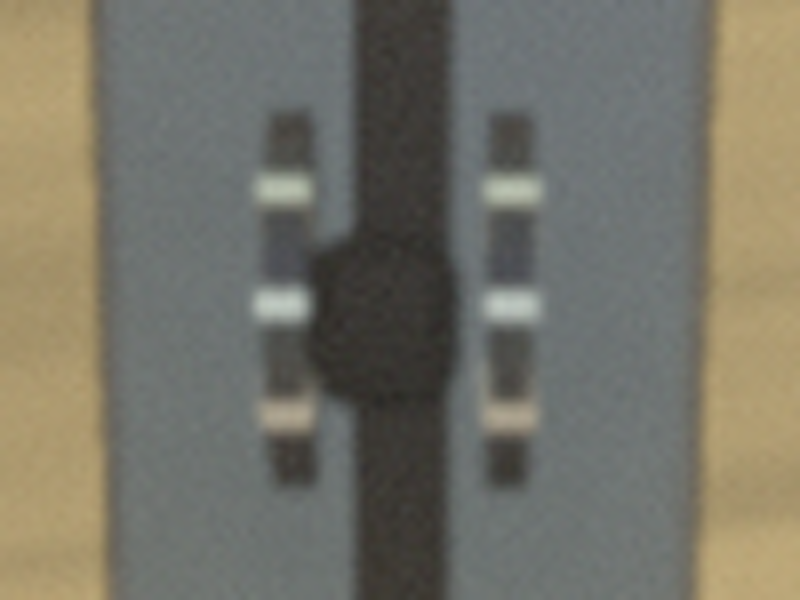

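The camera above the hinge shows the paddle at rows 93 to 114.6, against 91.1 to 113.8 predicted for upright. The centre tick is at row 101.9, so the lever is within 1° of half. Next, the shade's wing nut.

Request:
{"name": "step_arm", "arguments": {
  "steps": "0 0 3 0 -0.03 0.06 0.0854;0 0 6 -0.006 -0.08 0.09 0.0854;0 0 6 -0.006 -0.13 0.09 0.0854;0 0 6 -0.006 -0.18 0.09 0.0854;0 0 6 -0.006 -0.23 0.09 0.0854;0 0 6 -0.006 -0.257 0.09 0.0854;0 0 6 -0.006 -0.257 0.09 0.0854;0 0 6 -0.006 -0.257 0.09 0.0854"
}}

```text
clock: 7.2
eef_pos: [571.5, -150.5, 323.1]
orientation: [179.9, -0.1, 179.5]
wrist_force: [0.1, -0.4, 0.9]
width: 85.1
gripper_force: 0.0
```

Run:
```python
from rig import monitor,get_image
import cv2,pickle,numpy as np
w=get_image("wrist");pickle.dump({"wrist":w},open("d6.pkl","wb"))
s=monitor.sense();print(s["eef_pos"],s["orientation"],s["clock"],s["wrist_force"])
from h import *
print(proj(w,(568,-152.5,197)))
cv2.imwrite("pics/w6.png",cv2.resize(w["img"],(768,576),interpolation=cv2.INTER_CUBIC))
```

```text
[ 571.77907312 -150.20278431  323.46328062] [ 1.79935301e+02 -9.40841302e-02  1.79593524e+02] 7.25 [ 0.50524372 -0.41615341  0.15594586]
[251.36816709 178.67914732]
```

View pics/w6.png

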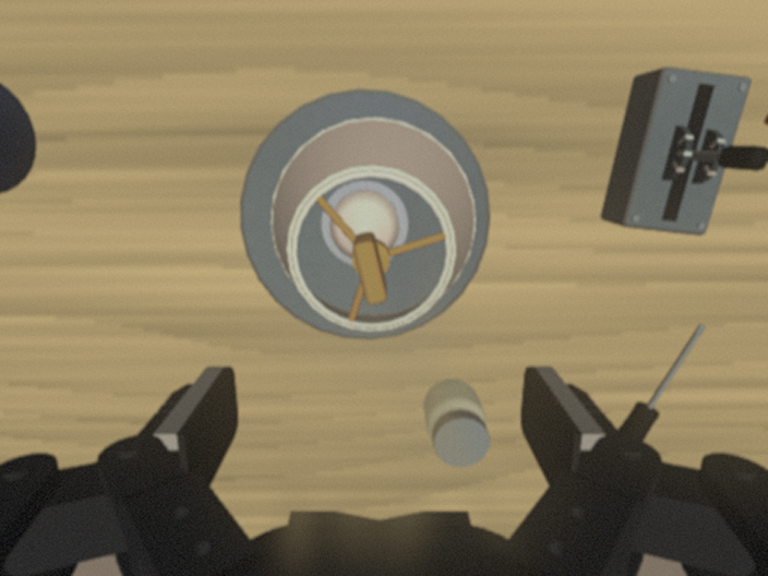

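The wrist view shows the wing nut's top face running from about (369,246) to (377,301), scaled by 1.5, with the hub below it and the LED seen through the opening. I'll measure it numerically.

Run:
```python
import pickle; from h import *
from scipy import ndimage
np.set_printoptions(precision=1,suppress=True)
w=pickle.load(open("d6.pkl","rb"))["wrist"];im=w["img"].astype(int)
sat=(im[:,:,2]-im[:,:,0]); 
x0,y0=225,150
for y in range(152,206,2): print(y," ".join(f"{v:3d}" for v in sat[y,230:270]))
print("L-near/far",onz(w,np.array((369,247))/1.5,214),onz(w,np.array((377,301))/1.5,214))
print(proj(w,(568,-152.5,180)),proj(w,(568,-152.5,214)))
# plate circle and shade rim ellipse checks: plate left/right/top/bottom
for p in((241,215),(490,215),(366,90),(366,338)): print(onz(w,np.array(p)/1.5,40))
for p in((287,250),(456,250),(371,166),(371,337)): print("rim",onz(w,np.array(p)/1.5,160))
```

```text
152  84  78  67  44  27  25  22  22  20  21  19  17  20  17  19  19  19  22  22  22  24  24  23  25  26  27  29  27  28  31  30  31  30  27  26  20   7  -1  -1   0
154  77  81  80  77  60  37  25  22  21  19  22  21  21  23  21  23  24  25  26  25  27  24  27  29  29  28  30  32  30  32  29  31  28  28  25  16   2  -1  -1  -2
156  50  71  84  81  80  74  52  34  26  30  32  38  40  42  44  45  45  41  38  28  27  27  28  28  29  28  35  31  33  32  31  30  28  27  21  10   0  -2  -3  -1
158  31  38  55  71  78  81  69  50  40  44  47  45  46  48  46  46  49  46  43  32  29  29  31  29  32  33  33  36  35  35  34  31  29  22  16   3  -1   0  -2   0
160  32  31  33  39  59  70  60  45  43  46  52  51  51  57  57  61  62  57  47  40  37  42  38  34  33  33  34  36  32  33  30  28  24  17   7   1  -1  -1  -2   0
162  32  31  30  30  31  39  47  54  65  68  75  72  73  81  78  82  80  80  66  47  44  61  67  63  52  39  33  32  33  30  27  22  16   2   2   1   4   8  15  26
164  31  33  31  30  30  42  61  77  78  83  78  83  79  80  78  78  79  84  79  60  45  56  72  81  78  70  58  41 
[... 2840 characters left out ...]
  4   0   0  -1   5  22  54  78  81  71  49  18   5  14  40  66  75  75  76  73  75  76  73  70  68  60  45  18   5   1   3   1   2   3   1   2   2   0   0   3
202   2   1   3   0  13  48  71  81  80  60  29   6   3   3  13  27  41  49  54  46  43  39  32  19  14   9   6   1   1   0   1   6  -2   3   1   0   1   2   4   2
204   3   2   0   6  33  65  79  79  69  40  11   4   2   6   5   5   5   7   7   8   5   4   2   4   4   3   2   3   5   2   2   4   3   3   0   3  -1   0   2   3
L-near/far [ 552.2 -156.6] [ 582.4 -152.6]
[251.4 174.2] [251.3 183.7]
[ 557.8 -272.7]
[559.8 -53.1]
[ 456.2 -160.8]
[ 675.4 -164.4]
rim [ 564.7 -210.8]
rim [ 565.7 -101.5]
rim [ 512.4 -155.8]
rim [ 625.6 -157.3]
```

Run:
```python
import pickle; from h import *
w=pickle.load(open("d6.pkl","rb"))["wrist"]
a=onz(w,(242.7,161.5),214);b=onz(w,(250.2,200.7),214);d=b-a
print(a,b,(a+b)/2,np.linalg.norm(d),np.degrees(np.arctan2(d[1],d[0])))
for y,l,r in((164,235.5,250),(172,236.8,251.8),(180,238.5,253.8),(190,241,255.5),(198,243,257)):
  p,q=onz(w,(l,y),214),onz(w,(r,y),214);print((p+q)/2,q-p)
```

```text
[ 549.64040028 -159.17846788] [ 582.43721367 -153.56786603] [ 566.03880697 -156.37316695] 33.27325985243012 9.707705794016778
[ 551.66121027 -159.1734059 ] [ 0.10470026 11.55531617]
[ 558.1982324  -158.04198001] [ 0.10946667 12.03882269]
[ 564.83107748 -156.65185439] [ 0.11285801 12.36762007]
[ 573.25534261 -155.05930006] [ 0.10841167 11.8268971 ]
[ 580.10564165 -153.70687912] [ 0.10582168 11.50225804]
```

The wing centre is at (566.5, -156.4) with its long axis at 10.5°. The hub top is at z = 180, so I'll put the TCP at about 185.

Request:
{"name": "step_arm", "arguments": {
  "steps": "0 0 6 -0.0053 -0.0062 -0.03 0.05;0 0 11 -0.0053 -0.0062 -0.06 0.05;0 0 11 -0.0053 -0.0062 -0.09 0.05;0 0 11 -0.0053 -0.0062 -0.12 0.05;0 0 11 -0.0053 -0.0062 -0.138 0.05;0 0 11 -0.0053 -0.0062 -0.138 0.05;0 0 11 -0.0053 -0.0062 -0.138 0.05",
  "grip_force": 45
}}

```text
clock: 8.12
eef_pos: [568.2, -157.7, 187.6]
orientation: [-179.9, 0.1, -169.4]
wrist_force: [-0.1, 0.2, 0.2]
width: 50.0
gripper_force: 0.0
```

Run:
```python
from rig import monitor,get_image
import cv2,pickle,numpy as np
w=get_image("wrist")
s=monitor.sense();print(s["eef_pos"],s["orientation"],s["clock"],s["wrist_force"],s["width"])
from h import *
a=np.radians(10.5);u=np.array([np.cos(a),np.sin(a),0]);v=np.array([-u[1],u[0],0]);c=np.array([566.3,-156.4,214])
print([proj(w,c+18*i*u+6*j*v).round(1) for i,j in((-1,-1),(-1,1),(1,1),(1,-1))])
im=w["img"].astype(int);sat=im[:,:,2]-im[:,:,0]
m=(sat>55); 
for y in range(150,330,8):
  k=np.flatnonzero(m[y,150:360])+150
  print(y,(k.min(),k.max(),len(k)) if len(k) else None)
```

```text
[ 568.42361967 -157.86975367  187.9122715 ] [-1.79915428e+02  1.46148131e-01 -1.69436265e+02] 8.175 [0.40800175 0.79707101 0.04366476] 49.9770683271531
[array([244.6, 233.6]), array([275.3, 233.7]), array([273.5, 312. ]), array([245.2, 312. ])]
150 None
158 (np.int64(208), np.int64(216), 9)
166 (np.int64(213), np.int64(221), 9)
174 (np.int64(217), np.int64(226), 10)
182 (np.int64(222), np.int64(230), 9)
190 (np.int64(227), np.int64(235), 9)
198 (np.int64(231), np.int64(240), 10)
206 (np.int64(236), np.int64(359), 10)
214 (np.int64(241), np.int64(359), 8)
222 (np.int64(271), np.int64(359), 40)
230 (np.int64(150), np.int64(359), 59)
238 (np.int64(150), np.int64(359), 63)
246 (np.int64(150), np.int64(359), 70)
254 (np.int64(150), np.int64(359), 59)
262 (np.int64(150), np.int64(359), 56)
270 (np.int64(150), np.int64(359), 46)
278 (np.int64(224), np.int64(272), 36)
286 (np.int64(218), np.int64(273), 37)
294 (np.int64(197), np.int64(308), 43)
302 (np.int64(195), np.int64(311), 85)
310 (np.int64(192), np.int64(313), 115)
318 (np.int64(190), np.int64(315), 93)
326 (np.int64(188), np.int64(317), 87)
```

The wing's right edge is at column 272 to 273, about as predicted, so it is aligned. I'll make a small correction and close.

Request:
{"name": "step_arm", "arguments": {
  "steps": "0 0 0 -0.002 0.001 -0.002 0.05;0 0 0 -0.002 0.001 -0.002 0.03;0 0 0 -0.002 0.001 -0.002 0.008;0 0 0 -0.002 0.001 -0.002 0.005;0 0 0 -0.002 0.001 -0.002 0.005;0 0 0 -0.002 0.001 -0.002 0.005;0 0 0 -0.002 0.001 -0.002 0.005",
  "grip_force": 45
}}

```text
clock: 9.05
eef_pos: [565.2, -156.6, 184.3]
orientation: [180.0, -0.0, -169.5]
wrist_force: [0.4, 1.3, -0.2]
width: 11.4
gripper_force: 44.9
```

Request:
{"name": "step_arm", "arguments": {
  "steps": "0 0 0 0 0 0.002 0.005;0 0 0 0 0 0.006 0.005;0 0 0 0 0 0.012 0.005;0 0 0 0 0 0.02 0.005;0 0 0 0 0 0.028 0.005;0 0 0 0 0 0.036 0.005;0 0 0 0 0 0.04 0.005;0 0 0 0 0 0.04 0.005"
}}

```text
clock: 10.05
eef_pos: [565.5, -156.8, 224.8]
orientation: [-180.0, 0.1, -169.5]
wrist_force: [-0.3, 0.9, -2.3]
width: 11.4
gripper_force: 44.5
```

Request:
{"name": "step_arm", "arguments": {
  "steps": "0 0 0 0 0 0.005 0.005;0 0 0 0 0 0.013 0.005;0 0 0 0 0 0.021 0.005;0 0 0 0 0 0.029 0.005;0 0 0 0 0 0.036 0.005;0 0 0 0 0 0.04 0.005;0 0 0 0 0 0.04 0.005;0 0 0 0 0 0.04 0.005"
}}

```text
clock: 11.05
eef_pos: [565.0, -156.6, 263.9]
orientation: [180.0, -0.0, -169.5]
wrist_force: [0.8, 1.0, -1.4]
width: 11.6
gripper_force: 44.5
```

Run:
```python
from rig import monitor,get_image
import cv2,numpy as np
d={n:get_image(n) for n in("scene","side")}
s=monitor.sense();print(s["eef_pos"],s["orientation"],s["clock"],s["wrist_force"],s["torque"],s["width"],s["gripper_force"])
from h import *
for n in d:
  print(n,"rim low",*[proj(d[n],(566+88*np.cos(t),-156.5+88*np.sin(t),120)).round(0) for t in np.radians([0,90,180,270])])
cv2.imwrite("pics/c7.png",np.hstack([cv2.resize(d["scene"]["img"][120:270,160:260],(400,600)),cv2.resize(d["side"]["img"][130:310,230:350],(400,600))]))
```

```text
[ 564.91098754 -156.6332571   263.77834656] [ 1.79974294e+02 -4.63750521e-02 -1.69459863e+02] 11.15 [-0.39586885  0.6677629  -1.89213362] [-0.03389451  0.0088314  -0.05246387] 11.460258155818298 44.52402412891388
scene rim low [203. 216.] [235. 202.] [217. 184.] [186. 197.]
side rim low [319. 219.] [276. 214.] [271. 250.] [317. 256.]
```

View pics/c7.png

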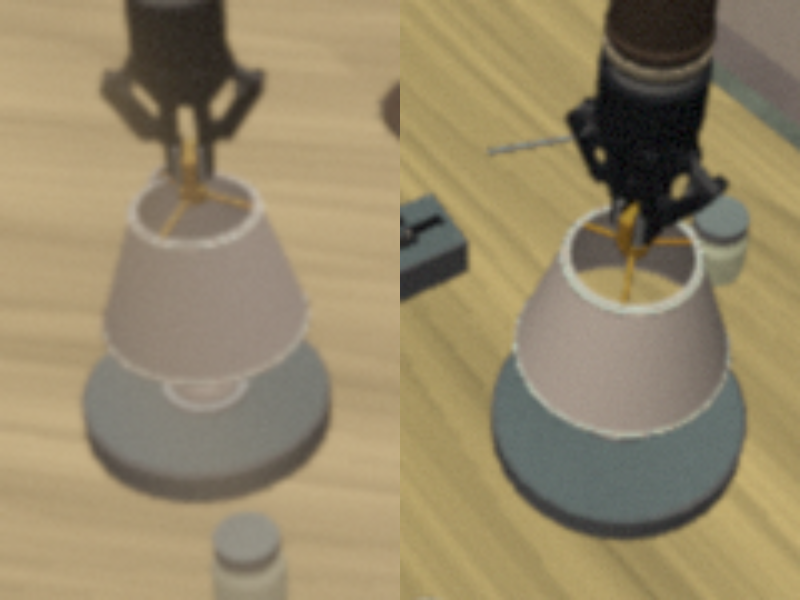

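The shade hangs level and clear above the plate. In scene its lower rim is at about row 215, and the LED disc shows beneath it. The lift is 79.5 mm and the arm is still.

```bash
python3 -c "
from rig import robot
print(robot.finish_job())"
```

```text
the job is handed in; nothing more can be done
None
```

The dimmer lever stands at half, within about 1° of straight up, and the large shade is held by its wing nut, looking level, about 80 mm above the light plate. I handed the job in at about 11 s.

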